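Put the stitching awl away in the rack's empty tube

ROBOT

A 7-joint arm with a two-finger parallel gripper is mounted at the origin on the work surface; the furniture and walls round the work are solid. World frame = base frame: x ahead of the robot, y to its left, z up, the work surface at z = 0. Lengths are in m, angles in rad, forces in N, time in s.
With the tool pointing down it reaches from about 0.35 to 0.9 m from the base axis. Payload 8.1 kg.
Tool frame: the origin (TCP) lies at the very end of the fingers, on their centre line; the grasp point (between the pads) lies 19 mm behind it; z points along the fingers, y is the line along which they close (so a half turn about z gives the same grasp; the last joint's range is limited). The gripper opens to 92 mm and grips with 3 to 60 N. Pads are 19 mm wide; open, the fingers measure 130 mm over their backs; the gripper's body (75 mm by 190 mm) begins 47 mm behind the grasp point.
Start: joints at [1.225, 0.434, 0.025, 1.573, -0.012, 1.134, -0.075], TCP at [0.15, -0.607, 0.227] pointing down, gripper open.
Joint ranges: [-2.62, 2.62], [-0.44, 2.09], [-1.27, 1.32], [0.08, 2.57], [-1.32, 4.46], [0.12, 2], [-2.74, 2.74]. Speed limits (rad/s): [2.22, 2.22, 3.01, 3.01, 3.14, 3.14, 3.14].

INTERFACE

Orientations are given as a unit quaternion [w, x, y, z].
In Python, from workcell import read_state, get_image, job_done gives the robot as it stands. The module is installed in compiled form; this text tells all that it offers.
- The arm moves only by the tool play_rows, never from a script. Its argument "steps" is a list that holds one entry, the list of rows, each a list of 4 numbers: the shift along the tool's x, y, z in cm, then the turn about the tool's z in degrees. A call has 1 to 12 rows; each row is the pose to reach, as a shift and turn from the pose commanded when the call began, along the tool's axes at that moment; what a row does not reach only later rows make up. A row lasts 1/12 s, in which the tool goes at most 41.7 mm and 7.16 degrees, less where a joint would pass 70% of its speed; a pose out of reach is approached as far as the arm can. A call with a gripper value outside its range is refused whole. "claw" is the opening, from 0 (shut) to 1 (fully open), set as the call begins (left out, the last holds). The fingers move at their own pace and stop on an object; the grip force is fixed at half the most. Time passes only in rows, so rows that repeat a pose let the fingers close. It gives the time, the measured TCP pose, the force, the opening and the grip force at its end, in the units of the state.
- read_state(): the state, without advancing time (a new reading comes with each control period).
- get_image(name): name is "scene" or "top" or "wrist"; returns a dict with "image" (480x640x3 uint8, red, green, blue), "depth" (480x640 float32, m along the optical axis (not along the pixel's ray), 0 where there is no reading), "K" (3x3 intrinsics, pixels), "rvec" (rotation vector, rad) and "tvec" (3), from world to camera coordinates, as OpenCV has them; the wrist camera has in their place "T_tool_cam" (4x4, takes a point from camera to tool coordinates, whose origin is the TCP and whose axes are the flange's). Camera axes: x right, y down, z forward; pixel columns grow to the right and rows downward; lengths in m; the calibration is good to about 2 mm. A picture is of the moment at which its call begins: read the wrist's pose just before it.
- job_done(): hands the job in; it is judged then, once.
The state is a dict: "time": time; "q": joint angles; "qd": joint speeds; "effort": joint torques, N m; "tcp_pos": TCP position; "tcp_rot": TCP orientation; "ft_force": force on the tool from outside, world axes, zero at the start; "torque": the same for the moment, N m; "width": finger opening in m; "grasp_force": force on a finger pad.
Only numpy, scipy, OpenCV 4.12 (cv2) and the standard library are available. Lean on these libraries where they do the work, as an engineer would, in place of code of your own. Each camera call takes 0.05 s, during which the arm holds its last target. There are 200 camera calls.

TASK

The stitching awl is parked in the leaning stand. Draw it out along its lean and put it away point-down in the empty blue tube of the small tool rack, so that its point is at the bottom of the tube, and let go of it there. Do not disturb the other awl that stands in the grey tube, and leave the brown thread spool where it is.

Things in the scene. Friction and masses are not known exactly. Their poses are not given: they have to be found in the camera images.
- awl_handle (a point): The awl to put away: brown wooden handle 64 mm long, 27 mm in diameter, then a steel shank 60 mm long, 4 mm thick; 125 mm in all, about 45 g. This point: on its axis half-way along the handle, 32 mm from the butt end, 92 mm from the steel point. Its y axis runs along the awl from point to butt. It starts point-down in the leaning stand, butt up and to the right.
- awl_tip (a point): The awl's steel point, on its axis; same axes as awl_handle. At the start the awl leans 35 degrees (4 more or less) from vertical and some 50 mm of its handle stick out of the stand's sleeve; it is loose there (2.5 mm play all round) and slides out along its axis.
- stand: Fixed parking stand: grey foot plate 84 x 64 x 10 mm with a dark steel sleeve (outside diameter 38 mm, 80 mm long) leaning 35 degrees from vertical toward the stand's own -x, roughly to the robot's right. Origin: on the foot's underside, z up. The centre of the sleeve's rim lies 24 mm toward -x from the origin, 88 mm above the bench.
- blue_tube: The empty tube, painted blue, upright, fixed on the rack: outside diameter 42 mm, bore 36 mm, height 85 mm, floor 5 mm thick. Origin: centre of its underside, 20 mm above the bench on the rack's wooden board (64 x 156 mm). A like grey tube stands beside it, 80 mm away, on either side; the tube's x axis is level and square to the row of the two, its y axis along the row.
- blue_tube_mouth (a point): Centre of the blue tube's mouth, level with its rim, 105 mm above the bench.
- blue_tube_floor (a point): Centre of the blue tube's inner floor, 80 mm below the mouth. An awl that stands on it shows about 45 mm of handle above the rim and may lean up to about 15 degrees.
- grey_awl_top (a point): Butt end of the other awl, of the same kind, that stands loose and nearly upright in the grey tube; about 150 mm above the bench. Leave it alone.
- spool_mid (a point): Middle of the loose spool of brown thread, 40 mm in diameter, 44 mm high, that stands upright on the bench. Leave it alone. To the left of the stand and the rack a desk lamp stands, its round base 220 mm wide and its arms reaching up and to the left across the bench: keep clear of it.

How it is judged:
By the outcome, as a careful person would: the job done as asked, in the order asked, and still so for the second after the job is handed in, with the robot touching nothing.
It also fails if it takes over 35 s, if anything falls off the work surface, if the arm or the gripper's body presses on something with over 40 N, if the wrist force passes 120 N, or if a joint passes its speed limit or range.

## Working session

There is one attempt and no reset: what is moved stays moved. The work goes in short steps, Python scripts to look and compute and a tool call to move; the robot and the scene stay as the last step left them, time stands still between calls to the robot, and variables do not carry over. Pictures are saved under pics/ and viewed, at most 10 in all, crops included, and the job is handed in when it is done.

Besides the shell and the picture viewer there is one more tool, called as a command line: name --argument value ..., lists and objects as JSON in quotes. play_rows: Moves the arm, as the interface text tells. Its arguments: {"type":"object","properties":{"steps":{"type":"array"},"claw":{"type":"number"}},"required":["steps"]}

```bash
mkdir -p pics; cat > h.py <<'E'
import numpy as np, cv2
from workcell import read_state, get_image
from scipy.spatial.transform import Rotation as R
def grab(n):
    s=read_state(); d=get_image(n)
    if n=="wrist":
        T=np.eye(4); w,x,y,z=s["tcp_rot"]; T[:3,:3]=R.from_quat([x,y,z,w]).as_matrix(); T[:3,3]=s["tcp_pos"]
        d["M"]=T@np.array(d["T_tool_cam"])
    else:
        r=cv2.Rodrigues(np.array(d["rvec"],float))[0]; M=np.eye(4); M[:3,:3]=r.T; M[:3,3]=-r.T@np.array(d["tvec"]).ravel(); d["M"]=M
    return d
def pts(d):
    K=np.array(d["K"]); v,u=np.mgrid[:480,:640]; z=d["depth"]
    P=np.stack([(u-K[0,2])/K[0,0]*z,(v-K[1,2])/K[1,1]*z,z],-1)
    return P@d["M"][:3,:3].T+d["M"][:3,3]
def save(d,n): cv2.imwrite("pics/"+n,cv2.cvtColor(d["image"],cv2.COLOR_RGB2BGR))
E
python3 - <<'E'
from h import *
import pickle
for n in ["scene","top"]:
    d=grab(n); save(d,n+"0.png"); pickle.dump(d,open(n+".pkl","wb")); print(n,d["M"].round(3).tolist(),d["K"])
s=read_state(); print(s)
E
```

```text
scene [[-0.726, -0.442, 0.527, 0.08], [-0.688, 0.477, -0.548, 0.14], [-0.01, -0.76, -0.65, 0.662], [0.0, 0.0, 0.0, 1.0]] [[524.77790279   0.         316.90765925]
 [  0.         524.77790279 244.7042342 ]
 [  0.           0.           1.        ]]
top [[0.015, -0.996, 0.086, 0.439], [-1.0, -0.015, 0.003, -0.334], [-0.002, -0.086, -0.996, 0.947], [0.0, 0.0, 0.0, 1.0]] [[458.96690149   0.         324.65091808]
 [  0.         458.96690149 237.34918753]
 [  0.           0.           1.        ]]
{'time': 0.1, 'q': array([ 1.22538009,  0.43516288,  0.02498498,  1.57399562, -0.01157073,
        1.13403763, -0.0750893 ]), 'qd': array([ 4.79989374e-04, -1.66181469e-03, -1.90812729e-04, -1.77080308e-03,
        8.78541559e-05, -1.50845476e-03, -3.32258447e-04]), 'effort': array([ 3.27966343e-03, -6.69129324e+01,  9.88174416e-01, -3.15147185e+01,
       -6.05417532e-02,  3.73973174e-02,  1.08257407e-05]), 'tcp_pos': array([ 0.15009261, -0.60622826,  0.22602172]), 'tcp_rot': array([-7.09751392e-04,  9.92642241e-01,  1.21081992e-01, -1.68975956e-04]), 'ft_force': array([-0.24396603,  1.04522182,  0.5325524 ]), 'torque': array([0.01610705, 0.03496137, 0.00529563]), 'grasp_force': 0.0, 'width': 0.0918290470974901}
```

View pics/scene0.png

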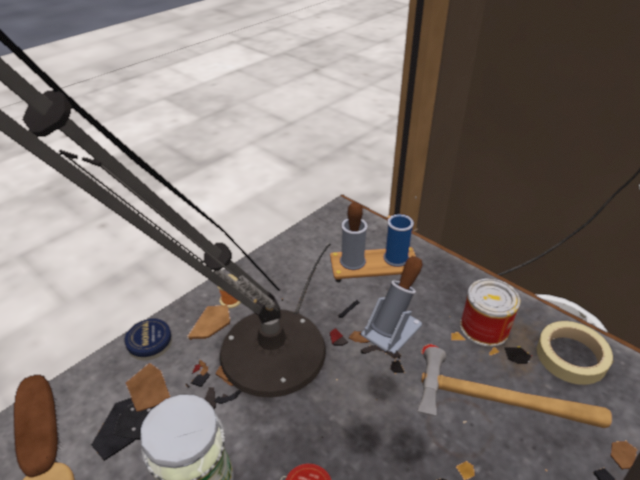

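View pics/top0.png

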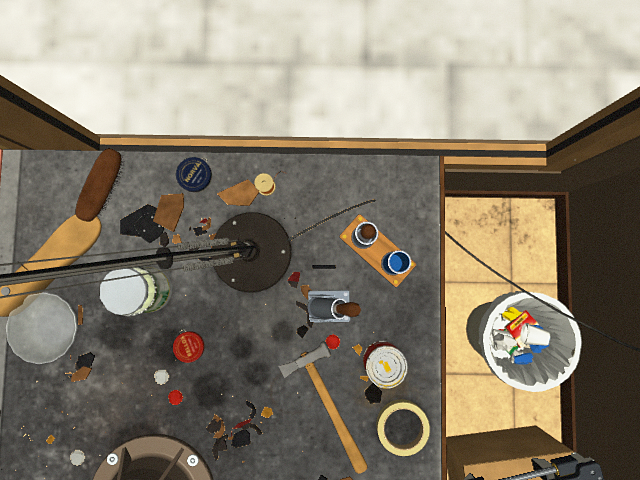

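The scene view shows the awl handle at about (411,268), the blue tube at (398,240) and the grey tube at (354,240). In the top view the handle is at (347,310), the blue mouth at (398,261), the grey awl at (367,233), and a red can near (386,365). Next I'll measure them.

```bash
python3 - <<'E'
from h import *
import pickle
for n in ["top","scene"]:
    d=pickle.load(open(n+".pkl","rb")); P=pts(d); hsv=cv2.cvtColor(d["image"],cv2.COLOR_RGB2HSV)
    H,S,V=cv2.split(hsv); ok=d["depth"]>0
    def rep(name,m,zmin,box):
        b=np.zeros_like(ok); x0,y0,x1,y1=box; b[y0:y1,x0:x1]=1
        m=m&b&ok&(P[...,2]>zmin)
        Q=P[m]; 
        if len(Q)<10: print(n,name,len(Q)); return
        print(n,name,len(Q),"mean",Q.mean(0).round(4),"min",np.percentile(Q,2,0).round(3),"max",np.percentile(Q,98,0).round(3))
        return Q
    br=((H<14)|(H>172))&(S>90)
    bl=(H>98)&(H<122)&(S>110)
    if n=="top": boxes=dict(awl=(325,290,370,330),grey=(350,215,385,245),blue=(375,240,420,285),can=(360,335,412,390),stand=(305,285,352,325))
    else: boxes=dict(awl=(395,245,430,292),grey=(340,198,370,228),blue=(380,205,420,268),can=(455,275,525,345),stand=(360,270,425,355))
    Q=rep("awl",br,.07,boxes["awl"])
    if Q is not None:
        u,s,vt=np.linalg.svd(Q-Q.mean(0),full_matrices=False); a=vt[0]*np.sign(vt[0][2]); print(" axis",a.round(3),"lean",np.degrees(np.arccos(a[2])),"az",np.degrees(np.arctan2(a[1],a[0])), "ext",np.percentile((Q-Q.mean(0))@a,[1,99]))
    rep("grey",br,.11,boxes["grey"]); rep("bluerim",bl|True,.099,boxes["blue"]); rep("blue",bl,.02,boxes["blue"])
    rep("can",ok,.05,boxes["can"]); rep("standfoot",ok&(P[...,2]<.016),.006,boxes["stand"]);rep("sleeve",ok&~br,.03,boxes["stand"])
# obstacles near the start
d=pickle.load(open("top.pkl","rb")); P=pts(d)
for (u,v) in [(510,440),(600,470),(530,400),(500,250),(570,300),(600,350),(450,300),(620,200),(340,148),(250,250),(180,245),(100,260),(20,270),(263,184)]: print(u,v,P[v,u].round(3))
im=cv2.resize(d["image"][190:400,280:460],None,fx=4,fy=4,interpolation=cv2.INTER_CUBIC)[:600]
E
```

```text
top awl 221 mean [ 0.3831 -0.3771  0.1191] min [ 0.371 -0.395  0.09 ] max [ 0.394 -0.356  0.132]
 axis [-0.003 -0.691  0.723] lean 43.70663790090214 az -90.22550192063719 ext [-0.03678675  0.01661746]
top grey 134 mean [ 0.5204 -0.4071  0.1461] min [ 0.509 -0.418  0.137] max [ 0.534 -0.396  0.151]
top bluerim 150 mean [ 0.4693 -0.469   0.1047] min [ 0.449 -0.488  0.1  ] max [ 0.489 -0.448  0.108]
top blue 385 mean [ 0.4706 -0.4716  0.0516] min [ 0.451 -0.486  0.023] max [ 0.487 -0.448  0.104]
top can 1439 mean [ 0.2755 -0.4487  0.0723] min [ 0.24  -0.483  0.059] max [ 0.311 -0.414  0.078]
top standfoot 368 mean [ 0.3885 -0.3425  0.0095] min [ 0.346 -0.381  0.006] max [ 0.414 -0.298  0.013]
top sleeve 829 mean [ 0.3813 -0.3351  0.0683] min [ 0.357 -0.374  0.033] max [ 0.404 -0.302  0.121]
scene awl 449 mean [ 0.3778 -0.3721  0.1144] min [ 0.369 -0.39   0.093] max [ 0.389 -0.358  0.131]
 axis [ 0.028 -0.57   0.821] lean 34.77974000883755 az -87.23332942840575 ext [-0.02605187  0.02231873]
scene grey 282 mean [ 0.5154 -0.4029  0.1355] min [ 0.508 -0.414  0.111] max [ 0.526 -0.395  0.151
[... 239 characters left out ...]
28  0.0706] min [ 0.237 -0.483  0.052] max [ 0.308 -0.412  0.078]
scene standfoot 850 mean [ 0.3761 -0.3348  0.0102] min [ 0.345 -0.437  0.006] max [ 0.481 -0.282  0.015]
scene sleeve 1649 mean [ 0.376  -0.3301  0.0626] min [ 0.355 -0.367  0.032] max [ 0.402 -0.303  0.098]
510 440 [-0.097 -0.963 -0.651]
600 470 [ 0.198 -0.689  0.335]
530 400 [ 0.009 -1.079 -0.755]
500 250 [ 0.55  -0.984 -0.764]
570 300 [ 0.373 -1.19  -0.67 ]
600 350 [ 0.225 -1.199 -0.519]
450 300 [ 0.362 -0.794 -0.759]
620 200 [ 0.68  -1.2   -0.395]
340 148 [ 0.807 -0.37  -0.337]
250 250 [ 0.487 -0.195  0.105]
180 245 [ 0.486 -0.105  0.23 ]
100 260 [0.467 0.131 0.002]
20 270 [0.444 0.249 0.071]
263 184 [ 0.624 -0.206  0.037]
```

play_rows --steps '[[[1.2,-0.7,0,-4],[3.5,-2.0,-0.3,-10],[6.3,-3.6,-0.6,-17],[9.3,-5.3,-1,-24],[12.3,-7.0,-1.2,-31],[15.3,-8.7,-1.2,-38],[18.3,-10.4,-1.2,-45],[21.3,-12.2,-1.2,-52],[24.0,-13.8,-1.2,-59],[26.3,-15.1,-1.2,-66],[27.6,-15.8,-1.2,-72],[28.0,-16.0,-1.2,-76]]]' --claw 0.7

```text
time: 1.1
tcp_pos: [0.3861, -0.381, 0.2386]
tcp_rot: [-0.0, 0.704, 0.71, 0.001]
ft_force: [0.2, -0.8, 0.9]
width: 0.0641
grasp_force: 0.0
```

play_rows --steps '[[[0,0,0,0],[0,0,0,0]]]'

```text
time: 1.27
tcp_pos: [0.3832, -0.3841, 0.2384]
tcp_rot: [-0.0, 0.708, 0.706, -0.0]
ft_force: [0.4, -0.5, 0.6]
width: 0.0643
grasp_force: 0.0
```

```bash
cat > w.py <<'E'
from h import *
import sys
d=grab("wrist"); save(d,sys.argv[1]); P=pts(d); s=read_state()
w,x,y,z=s["tcp_rot"]; print(s["time"],s["tcp_pos"].round(4),R.from_quat([x,y,z,w]).as_matrix().round(3).tolist(),"w",s["width"],s["q"].round(2), "cam",d["M"][:3,3].round(3),d["M"][:3,2].round(2))
H,S,V=cv2.split(cv2.cvtColor(d["image"],cv2.COLOR_RGB2HSV)); br=((H<14)|(H>172))&(S>90)&(d["depth"]>0)
tp=s["tcp_pos"]
m=br&(P[...,2]>.09)&(np.hypot(P[...,0]-.382,P[...,1]+.383)<.04)
if m.sum()>30:
    Q=P[m]; print(len(Q),Q.mean(0).round(4),np.percentile(Q,[1,50,99],0).round(4).tolist())
    for lo in np.arange(.09,.14,.01):
        q=Q[(Q[:,2]>lo)&(Q[:,2]<lo+.01)]
        if len(q)>5: print(round(lo,2),len(q),"x",np.percentile(q[:,0],[2,98]).round(4),"y",np.percentile(q[:,1],[2,98]).round(4))
E
python3 w.py w1.png
```

```text
1.3167 [ 0.3828 -0.3846  0.2384] [[0.005, 1.0, -0.001], [1.0, -0.005, 0.0], [0.0, -0.001, -1.0]] w 0.06411823281441349 [ 0.97  0.32 -0.36  1.73  0.13  1.11  0.56] cam [ 0.384 -0.302  0.396] [-0.   -0.3  -0.95]
1779 [ 0.3831 -0.3741  0.1182] [[0.3714, -0.3946, 0.0913], [0.3833, -0.374, 0.1214], [0.3953, -0.3555, 0.1309]]
0.09 172 x [0.3742 0.3906] y [-0.3632 -0.3547]
0.1 244 x [0.3727 0.3923] y [-0.3691 -0.359 ]
0.11 391 x [0.371  0.3948] y [-0.3798 -0.3643]
0.12 918 x [0.3726 0.3946] y [-0.3945 -0.3705]
0.13 47 x [0.3791 0.3882] y [-0.3863 -0.3796]
```

View pics/w1.png

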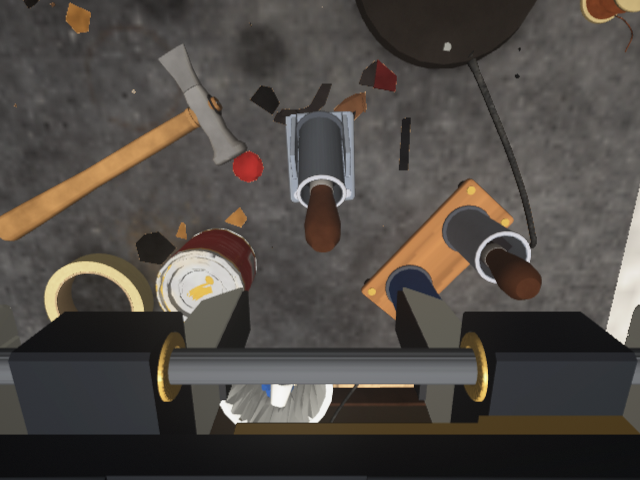

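The wrist view shows the awl at (322,215), centred between the fingers at (235,330) and (405,330), with the can clear at (205,280). I'll descend and grip.

play_rows --steps '[[[0.05,0,1,0],[0.1,0,3.5,0],[0.1,0,6,0],[0.1,0,8.5,0],[0.1,0,11,0],[0.1,0,13,0],[0.1,0,14,0],[0.1,0,14.2,0],[0.1,0,14.2,0]]]'

```text
time: 2.07
tcp_pos: [0.3831, -0.3832, 0.0963]
tcp_rot: [-0.001, 0.708, 0.706, -0.0]
ft_force: [-0.5, 0.5, 1.0]
width: 0.0643
grasp_force: 0.0
```

play_rows --steps '[[[0,0,0,0],[0,0,0,0],[0,0,0,0],[0,0,0,0],[0,0,0,0],[0,0,0,0],[0,0,0,0],[0,0,0,0]]]' --claw 0

```text
time: 2.73
tcp_pos: [0.3837, -0.3832, 0.0969]
tcp_rot: [0.0, 0.708, 0.707, -0.0]
ft_force: [-0.2, -0.8, 2.6]
width: 0.0268
grasp_force: 29.9
```

play_rows --steps '[[[-0.29,0,-0.41,0],[-0.86,0,-1.23,0],[-1.43,0,-2.05,0],[-2.0,0,-2.87,0],[-2.58,0,-3.69,0],[-3.15,0,-4.5,0],[-3.73,0,-5.32,0],[-4.3,0,-6.14,0]]]'

```text
time: 3.4
tcp_pos: [0.3835, -0.4268, 0.1591]
tcp_rot: [0.0, 0.708, 0.706, -0.0]
ft_force: [-0.5, -0.2, 0.3]
width: 0.0266
grasp_force: 29.9
```

play_rows --steps '[[[-0.57,0,-0.82,0],[-1.15,0,-1.64,0],[-1.72,0,-2.46,0],[-2.3,0,-3.3,0],[-2.3,0,-4.5,0],[-2.3,0,-5.5,0],[-2.3,0,-5.5,0],[-2.3,0,-5.5,0]]]'

```text
time: 4.07
tcp_pos: [0.3838, -0.4492, 0.2137]
tcp_rot: [0.001, 0.708, 0.707, -0.0]
ft_force: [-0.2, 0.3, -0.5]
width: 0.0263
grasp_force: 29.9
```

```bash
python3 - <<'E'
from h import *
s=read_state(); print(s["tcp_pos"],s["width"],s["grasp_force"])
for n in ["scene","wrist"]:
    d=grab(n); save(d,n+"2.png")
    P=pts(d); H,S,V=cv2.split(cv2.cvtColor(d["image"],cv2.COLOR_RGB2HSV)); m=((H<14)|(H>172))&(S>90)&(d["depth"]>0)
    g=s["tcp_pos"]+[0,0,.019]; m&=np.linalg.norm(P-g,axis=-1)<.07
    Q=P[m]
    if len(Q)>20:
        u,_,vt=np.linalg.svd(Q-Q.mean(0),full_matrices=False); print(n,len(Q),Q.mean(0)-g,vt[0],np.percentile(Q-g,[2,98],0).round(3).tolist())
E
```

```text
[ 0.38381849 -0.44921102  0.21367915] 0.02633251012048281 29.87365633249283
scene 535 [-0.00385951  0.01378346 -0.0038652 ] [-0.11853564  0.41832878 -0.90052781] [[-0.014, -0.002, -0.027], [0.008, 0.027, 0.016]]
wrist 5791 [-0.00030511  0.01472019 -0.00298504] [ 0.02168774 -0.41813096  0.90812782] [[-0.012, 0.002, -0.028], [0.011, 0.029, 0.012]]
```

View pics/scene2.png

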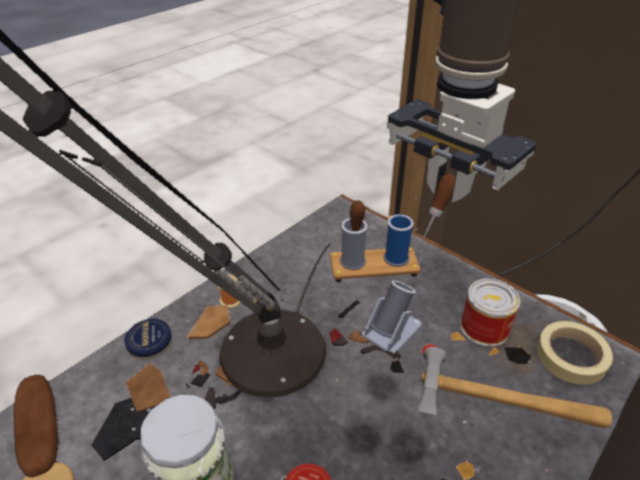

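The scene view shows the awl held at (442,195), leaning, with its tip near (428,237). The stand is empty and the rack undisturbed. Next, the wrist view for the tip.

View pics/wrist2.png

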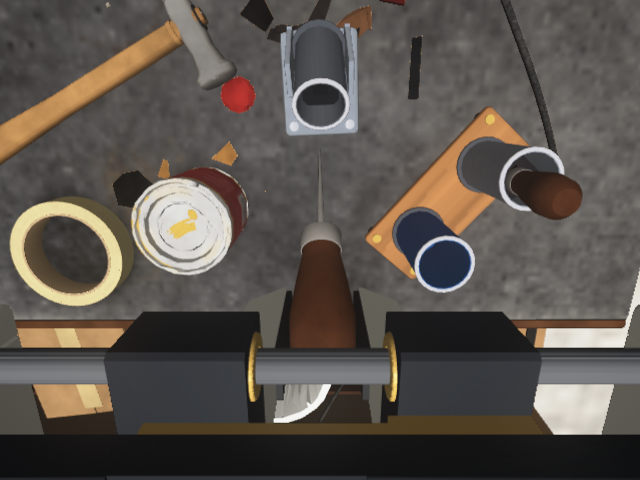

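```bash
python3 - <<'E'
from h import *
from scipy.optimize import least_squares
s=read_state(); d=grab("wrist"); g=s["tcp_pos"]+[0,0,.019]; P=pts(d); K=np.array(d["K"]); Mi=np.linalg.inv(d["M"])
def proj(p): c=Mi[:3,:3]@p+Mi[:3,3]; return (K@c/c[2])[:2]
def f(v,L=.060):
    a,t=v; ax=np.array([0,np.sin(t),-np.cos(t)]); return [proj(g+ax*a)[1]-148,proj(g+ax*(a-L))[1]-228]
for L in(.052,.06):
    r=least_squares(f,[.095,.55],x_scale=[.01,.1],args=(L,)); a,t=r.x; print(L,"tipdist",a,"lean",np.degrees(t),r.fun,"tip rel g",a*np.sin(t),-a*np.cos(t))
m=(P[...,2]>.1)&(P[...,2]<.11)&(np.hypot(P[...,0]-.469,P[...,1]+.468)<.03); Q=P[m]
A=np.c_[2*Q[:,:2],np.ones(len(Q))]; x=np.linalg.lstsq(A,(Q[:,:2]**2).sum(1),rcond=None)[0]; print("blue",len(Q),x[:2],np.sqrt(x[2]+x[:2]@x[:2]),Q[:,2].mean())
m=(P[...,2]>.1)&(P[...,2]<.108)&(np.hypot(P[...,0]-.521,P[...,1]+.407)<.03);print(m.sum(),P[m].mean(0))
E
```

```text
0.052 tipdist 0.10299921871132506 lean 39.37038494490853 [5.68434189e-14 0.00000000e+00] tip rel g 0.06533559923075832 -0.07962473565608306
0.06 tipdist 0.11489411878546935 lean 33.94246348878991 [5.68434189e-14 5.68434189e-14] tip rel g 0.06415229175046759 -0.09531601121874765
blue 1023 [ 0.470029   -0.46726385] 0.01950733708683721 0.10400554639196316
969 [ 0.5178027  -0.40320477  0.104169  ]
```

play_rows --steps '[[[-0.4,0.5,0,0],[-1.6,2.0,0,0],[-3.2,3.9,0,0],[-4.8,5.8,0,0],[-6.3,7.5,0,0],[-7.0,8.4,0,0],[-7.2,8.6,0,0],[-7.2,8.6,0,0],[-7.2,8.6,0,0]]]'

```text
time: 4.97
tcp_pos: [0.469, -0.5208, 0.2126]
tcp_rot: [-0.001, 0.708, 0.707, -0.0]
ft_force: [-0.3, 0.7, -0.7]
width: 0.0266
grasp_force: 29.9
```

```bash
python3 w.py w3.png; python3 - <<'E'
import cv2
a=cv2.imread('pics/w3.png')[60:330,200:560]; cv2.imwrite('pics/w3c.png',cv2.resize(a,None,fx=2,fy=2))
E
```

```text
5.0167 [ 0.4688 -0.5208  0.2129] [[0.002, 1.0, -0.001], [1.0, -0.002, 0.0], [0.0, -0.001, -1.0]] w 0.026477282085248334 [ 0.95  0.59 -0.31  1.36  0.18  1.22  0.62] cam [ 0.469 -0.439  0.37 ] [-0.   -0.3  -0.95]
```

View pics/w3c.png

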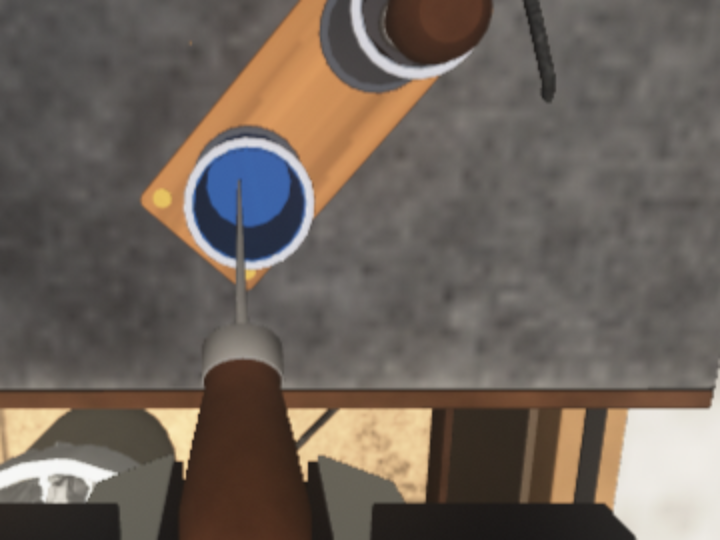

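The tip appears over the blue mouth at crop (240,180), about 2.5 mm left of the tube's centre line (249). I'll shift it over and descend about 30 mm into the tube.

play_rows --steps '[[[0,0.25,0.5,0],[0,0.25,1.5,0],[0,0.25,2.7,0],[0,0.25,3.9,0],[0,0.25,5.0,0],[0,0.25,6.0,0],[0,0.25,6.6,0],[0,0.25,6.6,0]]]'

```text
time: 5.68
tcp_pos: [0.471, -0.5206, 0.1449]
tcp_rot: [-0.001, 0.708, 0.707, -0.0]
ft_force: [-0.4, -0.6, 0.4]
width: 0.0267
grasp_force: 29.9
```

play_rows --steps '[[[0.3,0,0,0],[0.8,0,0,0],[1.3,0,0,0],[1.8,0,0,0],[2.3,0,0,0],[2.3,0,0,0]]]'

```text
time: 6.18
tcp_pos: [0.4722, -0.4984, 0.1485]
tcp_rot: [0.001, 0.708, 0.707, -0.0]
ft_force: [-0.3, -3.2, -1.7]
width: 0.0262
grasp_force: 30.0
```

```bash
python3 w.py w4.png; python3 - <<'E'
import cv2,numpy as np
from h import *
a=cv2.imread('pics/w4.png')[100:400,160:480]; d=grab("scene"); b=cv2.cvtColor(d["image"],cv2.COLOR_RGB2BGR)[130:330,300:500]
cv2.imwrite('pics/c4.png',np.hstack([cv2.resize(a,(400,375)),cv2.resize(b,(375,375))]))
E
```

```text
6.2333 [ 0.4721 -0.4986  0.1482] [[0.001, 1.0, 0.001], [1.0, -0.001, -0.002], [-0.002, 0.001, -1.0]] w 0.02640744087972285 [ 0.92  0.62 -0.31  1.48  0.2   1.07  0.57] cam [ 0.472 -0.416  0.306] [ 0.   -0.3  -0.95]
```

View pics/c4.png

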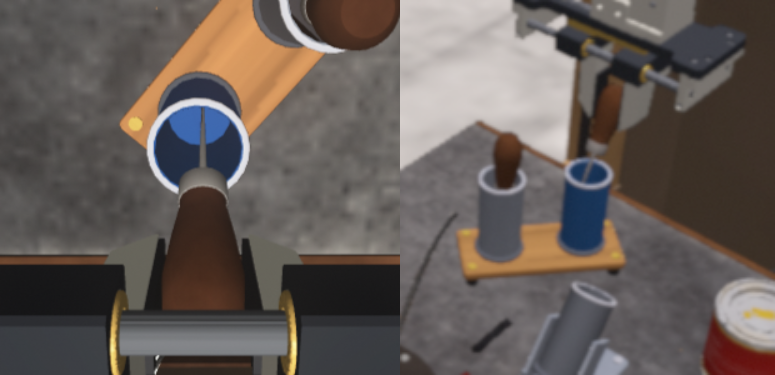

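The shank is in the blue tube with its tip against the far wall, and the awl is pivoting in the pads at about 3 N. Continue to upright.

play_rows --steps '[[[0.4,0,0,0],[0.9,0,0,0],[1.4,0,0,0],[1.9,0,0,0],[2.4,0,0,0],[2.9,0,0,0],[3.4,0,0,0],[3.9,0,0,0],[4.4,0,0,0],[4.8,0,0,0],[4.8,0,0,0]]]'

```text
time: 7.2
tcp_pos: [0.472, -0.449, 0.147]
tcp_rot: [-0.0, 0.707, 0.707, 0.0]
ft_force: [-0.4, -1.9, 0.6]
width: 0.0268
grasp_force: 30.0
```

```bash
python3 w.py w5.png; python3 - <<'E'
import cv2,numpy as np
from h import *
a=cv2.imread('pics/w5.png')[100:400,160:480]; d=grab("scene"); b=cv2.cvtColor(d["image"],cv2.COLOR_RGB2BGR)[130:330,300:500]
cv2.imwrite('pics/c5.png',np.hstack([cv2.resize(a,(400,375)),cv2.resize(b,(375,375))]))
E
```

```text
7.25 [ 0.472  -0.4493  0.147 ] [[0.001, 1.0, -0.0], [1.0, -0.001, 0.001], [0.001, -0.0, -1.0]] w 0.02624585231129041 [ 0.89  0.57 -0.32  1.57  0.2   1.03  0.51] cam [ 0.472 -0.367  0.304] [-0.   -0.3  -0.95]
```

View pics/c5.png

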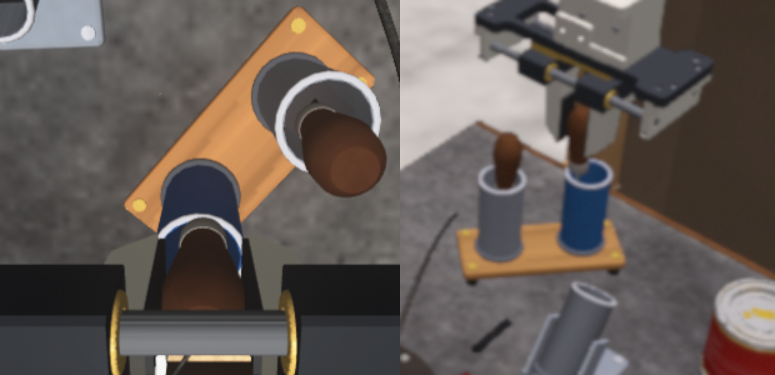

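Upright now. I'll centre over the tube and lower.

play_rows --steps '[[[-0.4,0,0,0],[-0.9,-0.1,0,0],[-1.4,-0.15,0,0],[-1.8,-0.15,0,0],[-1.8,-0.15,0.4,0],[-1.8,-0.15,0.9,0],[-1.8,-0.15,1.3,0],[-1.8,-0.15,1.3,0]]]'

```text
time: 7.97
tcp_pos: [0.4699, -0.4674, 0.1327]
tcp_rot: [-0.001, 0.708, 0.707, 0.0]
ft_force: [0.8, -0.2, 0.1]
width: 0.0266
grasp_force: 30.0
```

play_rows --steps '[[[0,0,0.3,0],[0,0,0.6,0],[0,0,0.9,0],[0,0,1.1,0],[0,0,1.1,0]]]'

```text
time: 8.38
tcp_pos: [0.4702, -0.468, 0.1226]
tcp_rot: [-0.0, 0.708, 0.707, -0.0]
ft_force: [-1.7, 0.3, -0.5]
width: 0.0264
grasp_force: 30.0
```

```bash
python3 w.py w6.png; python3 - <<'E'
import cv2,numpy as np
from h import *
a=cv2.imread('pics/w6.png')[100:400,160:480]; d=grab("scene"); b=cv2.cvtColor(d["image"],cv2.COLOR_RGB2BGR)[130:330,300:500]
cv2.imwrite('pics/c6.png',np.hstack([cv2.resize(a,(400,375)),cv2.resize(b,(375,375))]))
E
```

```text
8.4333 [ 0.4704 -0.4681  0.1229] [[0.002, 1.0, -0.0], [1.0, -0.002, 0.0], [0.0, -0.0, -1.0]] w 0.026429328380022644 [ 0.9   0.61 -0.31  1.57  0.21  1.    0.53] cam [ 0.471 -0.386  0.28 ] [-0.   -0.3  -0.95]
```

View pics/c6.png

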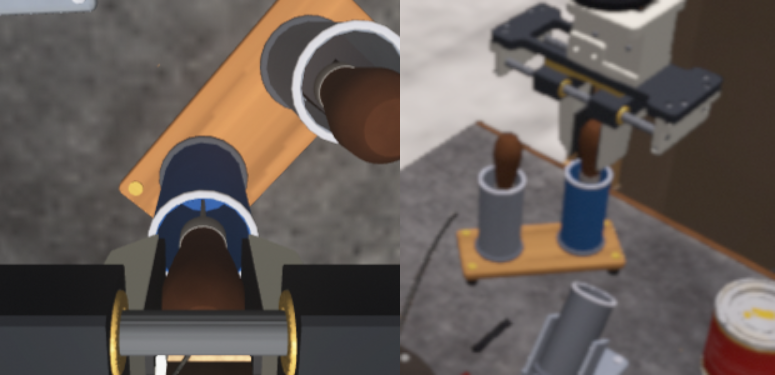

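The handle is entering the tube. Lower gently a bit more until the point touches the floor.

play_rows --steps '[[[0,0,0.2,0],[0,0,0.4,0],[0,0,0.6,0],[0,0,0.6,0]]]'

```text
time: 8.82
tcp_pos: [0.4702, -0.468, 0.1166]
tcp_rot: [-0.0, 0.708, 0.707, -0.0]
ft_force: [0.3, -0.5, 0.2]
width: 0.0263
grasp_force: 30.0
```

play_rows --steps '[[[0,0,0.15,0],[0,0,0.3,0],[0,0,0.4,0],[0,0,0.4,0]]]'

```text
time: 9.15
tcp_pos: [0.4708, -0.4687, 0.1143]
tcp_rot: [0.001, 0.708, 0.706, -0.0]
ft_force: [-2.1, 0.3, 9.1]
width: 0.0267
grasp_force: 30.0
```

Floor contact felt (9 N). Release partway, then rise.

play_rows --steps '[[[0,0,-0.1,0],[0,0,-0.1,0],[0,0,-0.1,0],[0,0,-0.1,0],[0,0,-0.1,0],[0,0,-0.1,0]]]' --claw 0.58

```text
time: 9.65
tcp_pos: [0.4704, -0.4682, 0.114]
tcp_rot: [-0.0, 0.708, 0.707, -0.0]
ft_force: [0.1, 0.1, -0.3]
width: 0.0527
grasp_force: 0.0
```

play_rows --steps '[[[0,0,-0.5,0],[0,0,-1.5,0],[0,0,-3,0],[0,0,-5,0],[0,0,-7,0],[0,0,-9,0],[0,0,-11,0],[0,0,-12,0],[0,0,-12,0],[0,0,-12,0]]]'

```text
time: 10.48
tcp_pos: [0.4705, -0.4683, 0.2344]
tcp_rot: [0.0, 0.708, 0.707, -0.0]
ft_force: [0.9, 0.3, -1.0]
width: 0.0534
grasp_force: 0.0
```

```bash
python3 w.py w7.png; python3 - <<'E'
import cv2,numpy as np
from h import *
a=cv2.imread('pics/w7.png')[100:400,160:480]; d=grab("scene"); b=cv2.cvtColor(d["image"],cv2.COLOR_RGB2BGR)[130:330,300:500]
cv2.imwrite('pics/c7.png',np.hstack([cv2.resize(a,(400,375)),cv2.resize(b,(375,375))]))
E
```

```text
10.5333 [ 0.4701 -0.468   0.2333] [[0.002, 1.0, -0.001], [1.0, -0.002, 0.001], [0.001, -0.001, -1.0]] w 0.05339072522214975 [ 0.91  0.52 -0.33  1.44  0.17  1.21  0.56] cam [ 0.471 -0.386  0.392] [ 0.   -0.3  -0.95]
```

View pics/c7.png

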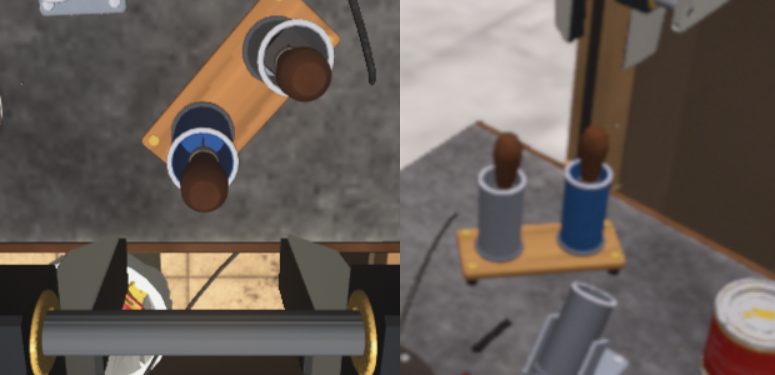

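The awl stands in the blue tube, showing the same length of handle as the other awl. The gripper is clear.

```bash
python3 -c "
from workcell import job_done
print(job_done())"
```

```text
the job is handed in; nothing more can be done
None
```

The stitching awl is point-down in the blue tube, resting on the floor and released. The other awl looks undisturbed, the arm went nowhere near the spool, and I handed the job in at about 10.5 s.

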